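Stack a power module in its assembly nest

ROBOT

A 6-joint arm with a two-finger parallel gripper is mounted at the origin on the work surface. World frame = base frame: x ahead of the robot, y to its left, z up, the work surface at z = 0. Lengths are in m, angles in degrees, forces in N, time in s.
With the tool pointing down it reaches from about 0.375 to 0.9 m from the base axis. Payload 3.1 kg.
Tool frame: the origin (TCP) lies on the front face of the gripper's body, between the roots of the fingers; the fingertips stand 70 mm ahead of it and the grasp point (between the pads) lies 51 mm ahead of it (bot.tip_extent is the distance from the TCP to the fingertips, in m); z points along the fingers, x is the direction in which the jaws open and shut, and the axes are right-handed (so a half turn about z gives the same grasp; the last joint's range is limited). The gripper opens to 87 mm and grips with 3 to 60 N. Pads are 19 mm wide; open, the fingers measure 117 mm over their backs; the gripper's body (75 mm by 190 mm) begins 51 mm behind the grasp point.
Start: joints at [61.45, 30.224, 82.088, -0, 67.689, -10.227], TCP at [0.196, 0.593, 0.292] pointing down, gripper open.
Joint ranges: [-176.69, 176.69], [-43.24, 126.21], [12.49, 139.97], [-82, 262], [0, 151.66], [-163.58, 163.58]. Speed limits (degrees/s): [159.86, 159.86, 180, 180, 180, 180].

INTERFACE

Orientations are given as a 3x3 rotation matrix whose columns are the frame's x, y, z axes.
In Python, from rig import bot, viewer, ticket gives the robot as it stands. The module is installed in compiled form; this text tells all that it offers.
- The arm moves only by the tool arm_command, never from a script. Its argument "targets" is a list of rows, each an object with "rot": the turn, a rotation vector about the tool's x, y, z in degrees, a list of three; "offset": the shift along the tool's x, y, z in cm, a list of three; "gripper": the closure, from 0 (fully open) to 1 (shut). A call has 1 to 8 rows; each row is the pose to reach, as a shift and turn from the pose commanded when the call began, along the tool's axes at that moment; what a row does not reach only later rows make up. A row lasts 1/10 s, in which the tool goes at most 50 mm and 8.59 degrees, less where a joint would pass 70% of its speed; a pose out of reach is approached as far as the arm can. A call with a gripper value outside its range is refused whole. The fingers move at their own pace and stop on an object; the grip force is fixed at half the most. Time passes only in rows, so rows that repeat a pose let the fingers close. It gives the time, the measured TCP pose, the force and the opening at its end, in the units of the state.
- bot.read_state(): the state, without advancing time (a new reading comes with each control period).
- viewer.capture(name): name is "scene" or "top"; returns a dict with "frame" (480x640x3 uint8, red, green, blue), "fx", "fy", "cx", "cy" (pixels), "view" (4x4, takes a point from world to camera coordinates). Camera axes: x right, y down, z forward; pixel columns grow to the right and rows downward; lengths in m; the calibration is good to about 2 mm. A picture is of the moment at which its call begins. There is no depth.
- ticket.hand_in(): hands the job in, once; it reports no verdict.
The state is a dict: "time_s": time; "joint_positions": joint angles; "qvel": joint speeds; "tau": joint torques, N m; "position": TCP position; "tcp_rot": TCP orientation; "force": force on the tool from outside, world axes, zero at the start; "moment": the same for the moment, N m; "opening": opening from 0.0 (shut) to 1.0 (fully open).
Only numpy, scipy, OpenCV 4.12 (cv2) and the standard library are available. Lean on these libraries where they do the work, as an engineer would, in place of code of your own. Each camera call takes 0.05 s, during which the arm holds its last target. There are 200 camera calls.

TASK

Build the power module in the black assembly nest with the red corners: set the heat sink down between the corners, then the green circuit board on the heat sink, then the white cover over the transformer onto the green board, and last the brass press weight on the cover. Each part goes upright, centred and square on the one below, set down rather than dropped, and is let go before the next. Leave the blue board, the jar and the screwdriver alone.

Things in the scene. Friction and masses are not known exactly. Their poses are not given: they have to be found in the camera images.
- nest: Fixed nest: black plate 136 (x) x 96 (y) x 10 mm high, four red L-shaped corner guides rising 12 mm above it. The heat sink rests on the plate between them, long side along x: that space is 116 x 76 mm; the guides cover only the last 20 mm of its long sides, 14 mm of its short ones. Origin: centre of the underside, on the table; z up.
- heatsink_center (a point): Silver aluminium heat sink, a block 100 (x) x 60 (y) x 30 mm high, flat smooth face up, fins below running along x; about 0.22 kg. The point is its centre, 15 mm above its underside; x along the long side, z up. Either way round (half turn) is the same. Grip across its 60 mm width.
- board_center (a point): Green circuit board 80 (x) x 50 (y) x 4 mm on white stand-offs 8 mm high (board top face 12 mm above their feet). In its middle a black transformer with yellow band, 30 (x) x 18 (y) mm, from 12 to 36 mm up: grip it across 18 mm. 0.1 kg. Point: centre of the whole, 18 mm above the feet; x along the long side, z up. Stands on the heat sink, long sides parallel, either way round.
- cover_center (a point): White plastic cover, closed on top (black slots), open below, 72 (x) x 46 (y) x 36 mm high outside, walls and top 4 mm (cavity 64 x 38 x 32 mm); 0.08 kg. Its rim stands on the green board's top face, around the transformer, long sides parallel, either way round. Point: its centre, 18 mm above its rim; x along the long side, z up. Grip across 46 mm.
- weight_center (a point): Brass press weight: a disc 44 mm across and 30 mm high with a black knob on top, 24 mm across and 26 mm high (56 mm in all); about 0.4 kg. The point is its centre, 28 mm above its underside; z up. Grip it by the knob. It ends standing on the middle of the cover's top; its turn does not matter.
- blueboard: Bystander: blue circuit board 80 x 50 mm on 8 mm stand-offs with two silver round capacitors, 24 mm high in all. Origin at the centre of its underside. Leave it alone.
- jar: Bystander: small green glass jar with a steel cap, 44 mm across, 60 mm high, on the far side of the work. Origin at the centre of its underside. Leave it alone.
- driver: Bystander: screwdriver with a yellow handle lying on the far side of the work. Leave it alone.
Mind the look-alikes: they are no part of the job. What is meant by the part that bears weight_center is not pink or purple, and is the smaller of those in its own colour.

How it is judged:
By the outcome, as a careful person would: the job done as asked, in the order asked, and still so for the second after the job is handed in, with the robot touching nothing.
It also fails if it takes over 115 s, if anything falls off the work surface, if the arm or the gripper's body presses on something with over 40 N, if the wrist force passes 120 N, or if a joint passes its speed limit or range.

## Working session

There is one attempt and no reset: what is moved stays moved. The work goes in short steps, Python scripts to look and compute and a tool call to move; the robot and the scene stay as the last step left them, time stands still between calls to the robot, and variables do not carry over. Pictures are saved under pics/ and viewed, about 12 in all and at most 16, crops included, and the job is handed in when it is done.

Besides the shell and the picture viewer there is one more tool, called after "Call:" as a command line: name --argument value ..., lists and objects as JSON in quotes. arm_command: Moves the arm, as the interface text tells. Its arguments: {"type":"object","properties":{"targets":{"type":"array"}},"required":["targets"]}

```bash
mkdir -p pics; cat > h.py <<'E'
import numpy as np,cv2
from rig import bot,viewer,ticket
def cap(n,f):
    c=viewer.capture(n); cv2.imwrite('pics/'+f,c['frame'][:,:,::-1]); return c
def proj(c,p):
    q=c['view']@np.r_[p,1]; return np.array([c['fx']*q[0]/q[2]+c['cx'],c['fy']*q[1]/q[2]+c['cy']])
def unp(c,uv,z):
    V=np.array(c['view']);R=V[:3,:3];o=-R.T@V[:3,3]
    d=R.T@np.array([(uv[0]-c['cx'])/c['fx'],(uv[1]-c['cy'])/c['fy'],1]); return o+d*(z-o[2])/d[2]
E
python3 - <<'E'
from h import *
a=cap('top','t0.png');b=cap('scene','s0.png')
for c in(a,b):print(c['fx'],c['cx'],c['cy'],np.round(c['view'],3).tolist())
print(bot.read_state(),bot.tip_extent)
E
```

```text
504.01756240609865 315.00697760323595 243.08579313234907 [[0.016, -1.0, -0.002, -0.057], [-0.997, -0.015, -0.077, 0.569], [0.077, 0.004, -0.997, 1.053], [0.0, 0.0, 0.0, 1.0]]
494.93631590706707 313.5895441425149 242.97257578418274 [[0.633, 0.774, 0.012, -0.357], [0.505, -0.401, -0.765, -0.266], [-0.587, 0.49, -0.644, 1.284], [0.0, 0.0, 0.0, 1.0]]
{'time_s': 0.1, 'joint_positions': array([ 6.14505570e+01,  3.02732003e+01,  8.21490985e+01,  7.34077475e-04,
        6.76880334e+01, -1.02268246e+01]), 'qvel': array([-0.15585175, -0.01624181, -0.09242757,  0.09122778, -0.05912517,
       -0.04076966]), 'tau': array([-1.79549384e-04, -4.40989316e+01, -1.77153289e+01,  6.35159528e-02,
        5.33460465e-02, -1.78975716e-05]), 'position': array([0.19619182, 0.59286174, 0.29137376]), 'tcp_rot': array([[ 3.14370979e-01,  9.49299753e-01, -9.30716810e-04],
       [ 9.49298322e-01, -3.14372158e-01, -1.68584413e-03],
       [-1.89296287e-03, -3.53547437e-04, -9.99998146e-01]]), 'force': array([ 0.54128818, -0.78277367,  0.81028422]), 'moment': array([-0.00843003,  0.03108785,  0.04206672]), 'opening': 0.9987459605096135} 0.0697
```

View pics/t0.png

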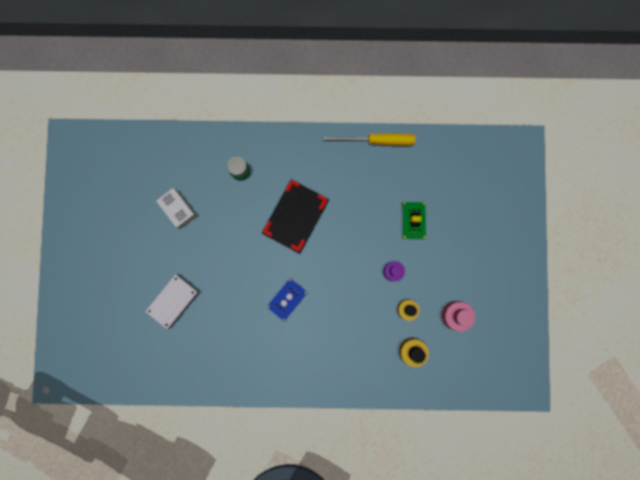

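View pics/s0.png

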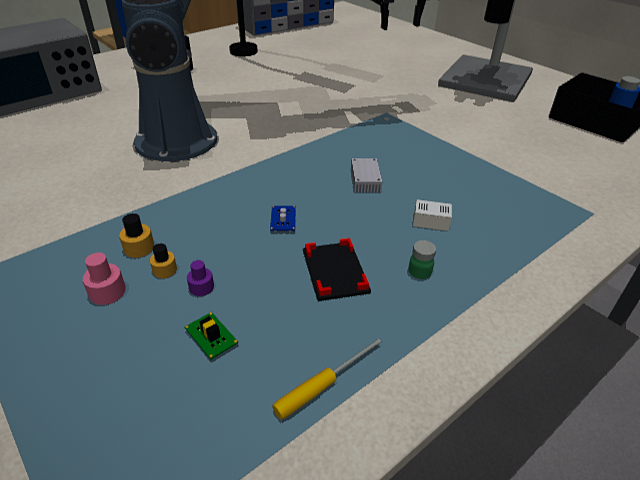

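The top view shows the heat sink at (172,301), cover at (176,208), nest at (296,216), green board at (414,220) and blue board at (287,299).

Weight candidates in the top view are small brass (409,310), large brass (415,352), pink (459,317) and purple (394,271). The description, smaller of the brass pair, fits (409,310). I'll confirm that in enlarged crops.

```bash
python3 - <<'E'
from h import *
im=cv2.imread('pics/t0.png')
def cr(u,v,w=36,h=36,s=7): return cv2.resize(im[v-h:v+h,u-w:u+w],(260,260),interpolation=cv2.INTER_CUBIC)
r1=np.hstack([cr(172,301),cr(176,208),cr(414,220)]);r2=np.hstack([cr(296,216,40,40),cr(412,330),cr(394,280)])
cv2.imwrite('pics/c0.png',np.vstack([r1,r2]))
E
```

```text
(no output)
```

View pics/c0.png

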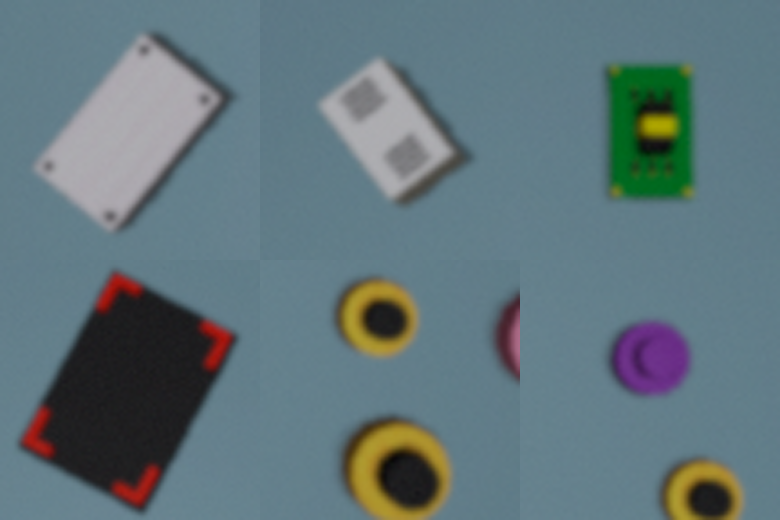

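The crop confirms it: the small brass weight is at about (409,310), with a larger brass one below it. Next I measure from the top camera with segmentation.

```bash
cat >> h.py <<'E'
def mask(c,name,u,v,r,s=6):
    f=c['frame'][v-r:v+r,u-r:u+r]; f=cv2.resize(f,None,fx=s,fy=s,interpolation=cv2.INTER_CUBIC)
    h=cv2.cvtColor(f,cv2.COLOR_RGB2HSV).astype(int); H,S,V=h[...,0],h[...,1],h[...,2]
    m={'silver':(S<45)&(V>140),'green':(H>40)&(H<85)&(S>120),'red':((H<12)|(H>168))&(S>130)&(V>90),
       'nest':(V<75)|(((H<12)|(H>168))&(S>130)),'brass':(H>15)&(H<32)&(S>120)&(V>110),'black':V<70,'dark':V<75}[name].astype(np.uint8)
    n,l,st,_=cv2.connectedComponentsWithStats(m)
    if name!='red':
        k=1+np.argmax(st[1:,4]); m=(l==k)
    p=np.argwhere(m)[:,::-1]
    return (p+.5)/s+[u-r,v-r]-.5
def rect(c,name,u,v,r,z):
    p=mask(c,name,u,v,r); hull=cv2.convexHull(p.astype(np.float32))[:,0]
    w=np.array([unp(c,q,z)[:2] for q in hull])
    (cx,cy),(a,b),t=cv2.minAreaRect((w*1000).astype(np.float32))
    if a<b:a,b,t=b,a,t+90
    return np.round([cx,cy,a,b,(t+90)%180-90],1)
E
python3 - <<'E'
from h import *
c=viewer.capture('top')
print('hs',rect(c,'silver',172,301,34,.03))
print('cov',rect(c,'silver',176,208,28,.036))
print('brd',rect(c,'green',414,220,28,.012))
for z in(.01,.022):print('nest',rect(c,'nest',296,216,44,z), rect(c,'red',296,216,44,z))
print('bras',rect(c,'brass',409,310,20,.03),'knob',rect(c,'black',410,310,9,.056))
print('band',rect(c,'brass',416,219,12,.036),'blue?')
E
```

```text
hs [441.5 254.3 101.2  60.8 -37.6]
cov [640.3 252.4  73.2  47.4  38.6]
brd [ 623.7 -260.6   80.5   50.3    0.7]
nest [628.6  -4.1 134.1  94.8 -27.3] [629.8  -3.4 131.7  91.6 -27.3]
nest [627.   -4.6 132.6  93.7 -27.3] [628.2  -3.9 130.3  90.6 -27.3]
bras [ 432.4 -245.7   42.2   40.9   69.2] knob [ 432.6 -244.6   22.5   19.3  -89.1]
band [ 623.9 -259.7   17.7   11.   -89.1] blue?
```

```bash
cat > plan.py <<'E'
# usage: plan.py  x y ztip yaw ... (mm, deg of tool x) ; several waypoints, all from the present pose
import sys
from h import *
from scipy.spatial.transform import Rotation as Ro
s=bot.read_state();p=s['position'];R=s['tcp_rot']
print('t',round(s['time_s'],2),'tip',np.round((p+R[:,2]*.0697)*1000,1),'yaw',round(np.degrees(np.arctan2(R[1,0],R[0,0])),2),'F',np.round(s['force'],1),'op',round(s['opening'],3),'j',np.round(s['joint_positions'],0))
a=np.array(sys.argv[1:],float)
for x,y,z,w in a.reshape(-1,4):
    t=np.radians(w);D=np.array([[np.cos(t),np.sin(t),0],[np.sin(t),-np.cos(t),0],[0,0,-1]])
    d=R.T@(np.array([x,y,z+69.7])/1000-p)
    print('offset cm',np.round(d*100,2),'rot',np.round(Ro.from_matrix(R.T@D).as_rotvec(degrees=True),1))
E
python3 plan.py 441.5 254.3 80 52.4
```

```text
t 0.15 tip [196.2 592.8 221.8] yaw 71.68 F [ 0.  -0.1  0.4] op 1.004 j [ 61.  30.  82.  -0.  68. -10.]
offset cm [-24.41  33.93  14.21] rot [ 0.   0.1 19.3]
```

Call:
arm_command --targets '[{"rot": [0,0,19.3],"offset": [-24.4,33.9,14.2],"gripper": 0},{"rot": [0,0,19.3],"offset": [-24.4,33.9,14.2],"gripper": 0},{"rot": [0,0,19.3],"offset": [-24.4,33.9,14.2],"gripper": 0},{"rot": [0,0,19.3],"offset": [-24.4,33.9,14.2],"gripper": 0},{"rot": [0,0,19.3],"offset": [-24.4,33.9,14.2],"gripper": 0},{"rot": [0,0,19.3],"offset": [-24.4,33.9,14.2],"gripper": 0},{"rot": [0,0,19.3],"offset": [-24.4,33.9,14.2],"gripper": 0},{"rot": [0,0,19.3],"offset": [-24.4,33.9,14.2],"gripper": 0}]'

```text
time_s: 0.95
position: [0.4196, 0.2851, 0.1629]
tcp_rot: [[0.61, 0.792, 0.0], [0.792, -0.61, 0.0], [0.0, 0.0, -1.0]]
force: [0.9, 0.4, -0.8]
opening: 0.993
```

```bash
python3 plan.py 441.5 254.3 60 52.4
```

```text
t 0.95 tip [419.6 285.1  93.2] yaw 52.39 F [ 0.9  0.4 -0.8] op 0.993 j [ 22.  33. 105.   0.  42. -31.]
offset cm [-1.1   3.62  3.32] rot [ 0. -0. -0.]
```

Call:
arm_command --targets '[{"rot": [0,0,0],"offset": [0,0,0],"gripper": 0},{"rot": [0,0,0],"offset": [0,0,0],"gripper": 0}]'

```text
time_s: 1.15
position: [0.4191, 0.2856, 0.163]
tcp_rot: [[0.613, 0.79, -0.002], [0.79, -0.613, -0.0], [-0.001, -0.001, -1.0]]
force: [-0.1, 0.1, 0.0]
opening: 1.001
```

```bash
python3 plan.py 441.5 254.3 70 52.4
```

```text
t 1.15 tip [419.  285.6  93.3] yaw 52.17 F [-0.1  0.1  0. ] op 1.001 j [ 22.  33. 105.   0.  42. -31.]
offset cm [-1.1   3.69  2.32] rot [-0.1  0.1 -0.2]
```

Call:
arm_command --targets '[{"rot": [0,0,0],"offset": [-1.1,3.7,2.3],"gripper": 0},{"rot": [0,0,0],"offset": [-1.1,3.7,2.3],"gripper": 0},{"rot": [0,0,0],"offset": [-1.1,3.7,5],"gripper": 0},{"rot": [0,0,0],"offset": [-1.1,3.7,7],"gripper": 0},{"rot": [0,0,0],"offset": [-1.1,3.7,8.3],"gripper": 0},{"rot": [0,0,0],"offset": [-1.1,3.7,8.8],"gripper": 0},{"rot": [0,0,0],"offset": [-1.1,3.7,8.8],"gripper": 0.1},{"rot": [0,0,0],"offset": [-1.1,3.7,8.8],"gripper": 0.2}]'

```text
time_s: 1.95
position: [0.4414, 0.256, 0.0761]
tcp_rot: [[0.61, 0.793, 0.001], [0.793, -0.61, 0.0], [0.001, 0.001, -1.0]]
force: [1.3, 0.4, -0.4]
opening: 0.897
```

```bash
python3 plan.py 441.5 254.3 5 52.4
```

```text
t 1.95 tip [441.5 256.    6.4] yaw 52.42 F [ 1.3  0.4 -0.4] op 0.897 j [ 18.  43. 107.   0.  30. -35.]
offset cm [-0.13  0.11  0.14] rot [ 0.  -0.1  0. ]
```

Call:
arm_command --targets '[{"rot": [0,0,0],"offset": [-0.1,0.1,0.1],"gripper": 0.25},{"rot": [0,0,0],"offset": [-0.1,0.1,0.1],"gripper": 0.3},{"rot": [0,0,0],"offset": [-0.1,0.1,0.1],"gripper": 0.4},{"rot": [0,0,0],"offset": [-0.1,0.1,0.1],"gripper": 1},{"rot": [0,0,0],"offset": [-0.1,0.1,0.1],"gripper": 1},{"rot": [0,0,0],"offset": [-0.1,0.1,0.1],"gripper": 1},{"rot": [0,0,0],"offset": [-0.1,0.1,0.1],"gripper": 1}]'

```text
time_s: 2.65
position: [0.4417, 0.2539, 0.075]
tcp_rot: [[0.611, 0.792, 0.001], [0.792, -0.611, 0.0], [0.001, 0.0, -1.0]]
force: [0.3, -1.0, 6.1]
opening: 0.685
```

```bash
python3 plan.py 441.5 254.3 5 52.4 441.5 254.3 90 52.4 628.6 -4 90 62.7
```

```text
t 2.65 tip [441.7 253.9   5.3] yaw 52.37 F [ 0.3 -1.   6.1] op 0.685 j [ 17.  43. 107.  -0.  30. -35.]
offset cm [ 0.02 -0.04  0.03] rot [ 0. -0. -0.]
offset cm [ 0.02 -0.04 -8.47] rot [ 0. -0. -0.]
offset cm [-9.01 30.55 -8.46] rot [  0.   -0.  -10.3]
```

Call:
arm_command --targets '[{"rot": [0,0,0],"offset": [0,0,-2],"gripper": 1},{"rot": [0,0,0],"offset": [0,0,-5],"gripper": 1},{"rot": [0,0,0],"offset": [0,0,-8],"gripper": 1},{"rot": [0,0,-2],"offset": [-0.6,2,-8.5],"gripper": 1},{"rot": [0,0,-4],"offset": [-1.5,5,-8.5],"gripper": 1},{"rot": [0,0,-6],"offset": [-2.7,9,-8.5],"gripper": 1},{"rot": [0,0,-8],"offset": [-3.8,13,-8.5],"gripper": 1},{"rot": [0,0,-10.3],"offset": [-5,17,-8.5],"gripper": 1}]'

```text
time_s: 3.45
position: [0.5458, 0.1094, 0.1589]
tcp_rot: [[0.457, 0.889, -0.001], [0.889, -0.457, 0.0], [-0.0, -0.001, -1.0]]
force: [-0.3, 0.7, -2.3]
opening: 0.685
```

```bash
python3 plan.py 628.6 -4 90 62.7
```

```text
t 3.45 tip [545.7 109.4  89.2] yaw 62.78 F [-0.3  0.7 -2.3] op 0.685 j [ -0.  36.  98.   0.  46. -63.]
offset cm [-6.3  12.55 -0.1 ] rot [-0.1  0.   0.1]
```

Call:
arm_command --targets '[{"rot": [0,0,0],"offset": [-2,4,0],"gripper": 1},{"rot": [0,0,0],"offset": [-4,8,0],"gripper": 1},{"rot": [0,0,0],"offset": [-5.7,11.4,1],"gripper": 1},{"rot": [0,0,0],"offset": [-6.3,12.6,2],"gripper": 1},{"rot": [0,0,0],"offset": [-6.3,12.6,3],"gripper": 1},{"rot": [0,0,0],"offset": [-6.3,12.6,3],"gripper": 1},{"rot": [0,0,0],"offset": [-6.3,12.6,3],"gripper": 1}]'

```text
time_s: 4.15
position: [0.6265, -0.0014, 0.1285]
tcp_rot: [[0.458, 0.889, -0.004], [0.889, -0.458, 0.001], [-0.001, -0.004, -1.0]]
force: [-0.7, -0.3, -1.9]
opening: 0.691
```

```bash
python3 plan.py 628.6 -4 40 62.7 628.6 -4 15.8 62.7; python3 -c "
from h import *
c=cap('scene','s1.png');f=cv2.imread('pics/s1.png')[170:330,250:450];cv2.imwrite('pics/s1c.png',cv2.resize(f,None,fx=3,fy=3))"
```

```text
t 4.15 tip [626.3  -1.3  58.8] yaw 62.77 F [-0.7 -0.3 -1.9] op 0.691 j [-10.  43.  89.   0.  49. -73.]
offset cm [-0.14  0.31  1.88] rot [-0.2  0.   0.1]
offset cm [-0.13  0.32  4.3 ] rot [-0.2  0.   0.1]
```

View pics/s1c.png

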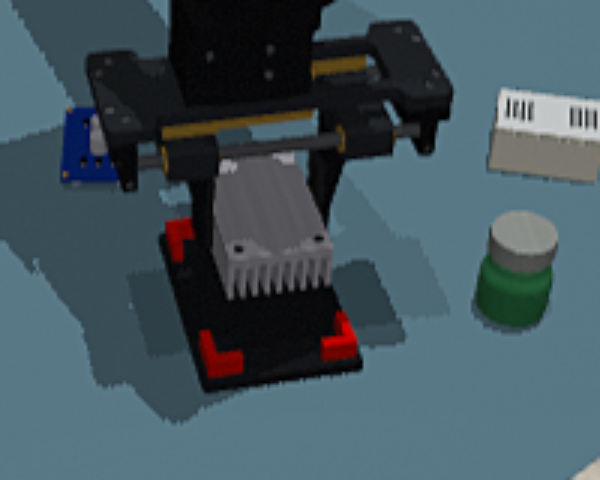

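The heat sink hangs level and square over the nest (crop about (270,230)), with the jar and blue board clear. I'll lower it.

Call:
arm_command --targets '[{"rot": [-0.2,0,0],"offset": [-0.1,0.3,0.5],"gripper": 1},{"rot": [-0.2,0,0],"offset": [-0.1,0.3,1.5],"gripper": 1},{"rot": [-0.2,0,0],"offset": [-0.1,0.3,2.5],"gripper": 1},{"rot": [-0.2,0,0],"offset": [-0.1,0.3,3.3],"gripper": 1},{"rot": [-0.2,0,0],"offset": [-0.1,0.3,3.8],"gripper": 1},{"rot": [-0.2,0,0],"offset": [-0.1,0.3,4.0],"gripper": 1},{"rot": [-0.2,0,0],"offset": [-0.1,0.3,4.0],"gripper": 1},{"rot": [-0.2,0,0],"offset": [-0.1,0.3,4.0],"gripper": 1}]'

```text
time_s: 5.0
position: [0.6311, -0.0056, 0.0897]
tcp_rot: [[0.459, 0.888, 0.004], [0.888, -0.459, -0.002], [0.0, 0.004, -1.0]]
force: [0.2, 0.5, -2.5]
opening: 0.687
```

```bash
python3 plan.py 628.6 -4 15.5 62.7;
```

```text
t 5.0 tip [631.3  -5.7  20. ] yaw 62.67 F [ 0.2  0.5 -2.5] op 0.687 j [-11.  46.  89.  -0.  45. -73.]
offset cm [ 0.03 -0.29  0.45] rot [ 0.2 -0.  -0. ]
```

Call:
arm_command --targets '[{"rot": [0.2,0,0],"offset": [0,-0.3,0],"gripper": 1},{"rot": [0.2,0,0],"offset": [0,-0.3,0.1],"gripper": 1},{"rot": [0.2,0,0],"offset": [0,-0.3,0.2],"gripper": 1},{"rot": [0.2,0,0],"offset": [0,-0.3,0.3],"gripper": 1},{"rot": [0.2,0,0],"offset": [0,-0.3,0.4],"gripper": 1},{"rot": [0.2,0,0],"offset": [0,-0.3,0.4],"gripper": 1},{"rot": [0.2,0,0],"offset": [0,-0.3,0.4],"gripper": 1}]'

```text
time_s: 5.7
position: [0.6282, -0.0041, 0.0854]
tcp_rot: [[0.459, 0.888, -0.0], [0.888, -0.459, 0.0], [-0.0, -0.0, -1.0]]
force: [0.8, 0.2, -2.6]
opening: 0.687
```

```bash
python3 plan.py 628.6 -4 15.3 62.7;
```

```text
t 5.7 tip [628.1  -4.1  15.7] yaw 62.68 F [ 0.8  0.2 -2.6] op 0.687 j [-11.  46.  89.  -0.  45. -73.]
offset cm [0.03 0.03 0.04] rot [-0.  0. -0.]
```

Call:
arm_command --targets '[{"rot": [0,0,0],"offset": [0,0,0.05],"gripper": 1},{"rot": [0,0,0],"offset": [0,0,0.08],"gripper": 1},{"rot": [0,0,0],"offset": [0,0,0.08],"gripper": 1}]'

```text
time_s: 6.0
position: [0.6283, -0.0042, 0.085]
tcp_rot: [[0.459, 0.888, 0.0], [0.888, -0.459, -0.0], [0.0, 0.0, -1.0]]
force: [0.1, 0.7, 0.5]
opening: 0.683
```

```bash
python3 plan.py 628.6 -4 15.3 62.7;
```

```text
t 6.0 tip [628.3  -4.2  15.3] yaw 62.68 F [0.1 0.7 0.5] op 0.683 j [-11.  46.  89.  -0.  44. -73.]
offset cm [0.03 0.02 0.  ] rot [ 0. -0. -0.]
```

Call:
arm_command --targets '[{"rot": [0,0,0],"offset": [0,0,0],"gripper": 0.2},{"rot": [0,0,0],"offset": [0,0,0],"gripper": 0.1},{"rot": [0,0,0],"offset": [0,0,0],"gripper": 0.1},{"rot": [0,0,0],"offset": [0,0,-1],"gripper": 0.1},{"rot": [0,0,0],"offset": [0,0,-4],"gripper": 0.1},{"rot": [0,0,0],"offset": [0,0,-8],"gripper": 0.1},{"rot": [0,0,0],"offset": [0,0,-10],"gripper": 0.3},{"rot": [0,0,0],"offset": [0,0,-10],"gripper": 0.5}]'

```text
time_s: 6.8
position: [0.6305, -0.0044, 0.1892]
tcp_rot: [[0.459, 0.888, 0.009], [0.889, -0.459, -0.002], [0.003, 0.008, -1.0]]
force: [-0.0, -0.3, -0.0]
opening: 0.794
```

```bash
python3 plan.py 623.8 -260.2 100 90.7;
```

```text
t 6.8 tip [631.1  -4.6 119.5] yaw 62.69 F [-0.  -0.3 -0. ] op 0.794 j [-11.  38.  87.   0.  55. -73.]
offset cm [-23.03  11.13   1.99] rot [  0.5  -0.  -28. ]
```

Call:
arm_command --targets '[{"rot": [0,0,-4],"offset": [-3,1.4,0],"gripper": 0.5},{"rot": [0,0,-11],"offset": [-7,3.4,0.5],"gripper": 0.5},{"rot": [0.2,0,-18],"offset": [-11,5.3,1],"gripper": 0.5},{"rot": [0.2,0,-25],"offset": [-15,7.2,2],"gripper": 0.5},{"rot": [0.2,0,-28],"offset": [-19,9.2,3],"gripper": 0.5},{"rot": [0.2,0,-28],"offset": [-22,10.6,3.5],"gripper": 0.5},{"rot": [0.2,0,-28],"offset": [-23,11.1,4],"gripper": 0.5},{"rot": [0.2,0,-28],"offset": [-23,11.1,4],"gripper": 0.5}]'

```text
time_s: 7.6
position: [0.6202, -0.2606, 0.143]
tcp_rot: [[-0.009, 1.0, -0.006], [1.0, 0.009, 0.002], [0.002, -0.005, -1.0]]
force: [-0.7, 0.6, -0.7]
opening: 0.5
```

```bash
python3 plan.py 623.8 -260.2 50 90.7  623.8 -260.2 15 90.7; python3 -c "
from h import *
c=viewer.capture('top');s=c['frame'][170:270,240:360,::-1]
cv2.imwrite('pics/t1.png',cv2.resize(s,None,fx=5,fy=5))
print(rect(c,'silver',296,216,34,.04))"
```

```text
t 7.6 tip [ 619.8 -260.4   73.3] yaw 90.51 F [-0.7  0.6 -0.7] op 0.5 j [ -32.   44.   81.   -0.   55. -123.]
offset cm [0.03 0.38 2.33] rot [-0.3 -0.1 -0.2]
offset cm [0.02 0.39 5.83] rot [-0.3 -0.1 -0.2]
[628.2  -5.  101.1  61.4 -27.4]
```

View pics/t1.png

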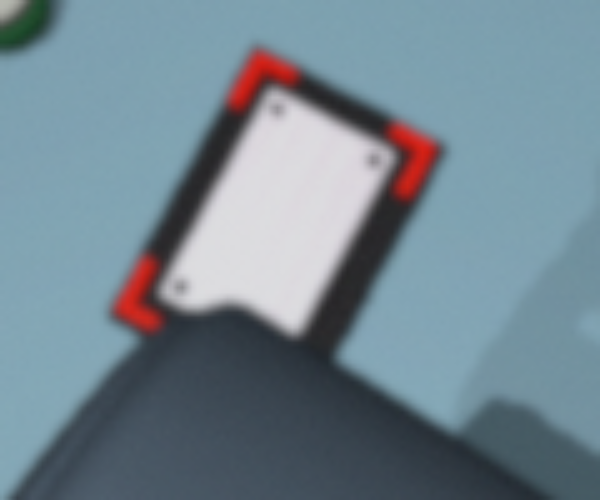

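The heat sink sits square inside the corners; the measured centre is (628,-5) mm at -27.4°. Next I descend on the board's transformer.

Call:
arm_command --targets '[{"rot": [-0.2,0,-0.2],"offset": [0,0.3,1],"gripper": 0.5},{"rot": [-0.2,0,-0.2],"offset": [0,0.3,2.3],"gripper": 0.5},{"rot": [-0.2,0,-0.2],"offset": [0,0.3,3.3],"gripper": 0.5},{"rot": [-0.2,0,-0.2],"offset": [0,0.3,4.2],"gripper": 0.5},{"rot": [-0.2,0,-0.2],"offset": [0,0.3,5],"gripper": 0.5},{"rot": [-0.2,0,-0.2],"offset": [0,0.3,5.3],"gripper": 0.5},{"rot": [-0.2,0,-0.2],"offset": [0,0.3,5.3],"gripper": 0.5},{"rot": [-0.2,0,-0.2],"offset": [0,0.3,5.3],"gripper": 0.5}]'

```text
time_s: 8.45
position: [0.6242, -0.2595, 0.0919]
tcp_rot: [[-0.015, 1.0, 0.001], [1.0, 0.015, 0.001], [0.001, 0.001, -1.0]]
force: [-0.3, -1.0, 0.5]
opening: 0.501
```

```bash
python3 plan.py 623.8 -260.2 15.5 90.7
```

```text
t 8.45 tip [ 624.3 -259.5   22.2] yaw 90.87 F [-0.3 -1.   0.5] op 0.501 j [ -32.   48.   82.    0.   50. -123.]
offset cm [-0.07 -0.04  0.67] rot [ 0.  -0.   0.2]
```

Down the rest, then close gradually.

Call:
arm_command --targets '[{"rot": [0,0,0.2],"offset": [-0.1,0,0.4],"gripper": 0.5},{"rot": [0,0,0.2],"offset": [-0.1,0,0.7],"gripper": 0.5},{"rot": [0,0,0.2],"offset": [-0.1,0,0.7],"gripper": 0.65},{"rot": [0,0,0.2],"offset": [-0.1,0,0.7],"gripper": 0.73},{"rot": [0,0,0.2],"offset": [-0.1,0,0.7],"gripper": 0.78},{"rot": [0,0,0.2],"offset": [-0.1,0,0.7],"gripper": 0.83},{"rot": [0,0,0.2],"offset": [-0.1,0,0.7],"gripper": 1},{"rot": [0,0,0.2],"offset": [-0.1,0,0.7],"gripper": 1}]'

```text
time_s: 9.25
position: [0.6241, -0.2603, 0.0848]
tcp_rot: [[-0.012, 1.0, 0.0], [1.0, 0.012, 0.001], [0.001, 0.0, -1.0]]
force: [-0.3, 0.6, 0.7]
opening: 0.208
```

```bash
python3 plan.py 628.3 -4.5 100 62.7
```

```text
t 9.25 tip [ 624.1 -260.3   15.1] yaw 90.68 F [-0.3  0.6  0.7] op 0.208 j [ -32.   49.   82.    0.   50. -123.]
offset cm [25.58  0.72 -8.47] rot [ 0. -0. 28.]
```

Call:
arm_command --targets '[{"rot": [0,0,0],"offset": [0,0,-2],"gripper": 1},{"rot": [0,0,0],"offset": [0,0,-5],"gripper": 1},{"rot": [0,0,2],"offset": [1,0,-8],"gripper": 1},{"rot": [0,0,6],"offset": [4,0.1,-8.5],"gripper": 1},{"rot": [0,0,11],"offset": [8,0.2,-8.5],"gripper": 1},{"rot": [0,0,16],"offset": [12,0.3,-8.5],"gripper": 1},{"rot": [0,0,21],"offset": [16,0.4,-8.5],"gripper": 1},{"rot": [0,0,25],"offset": [19,0.5,-8.5],"gripper": 1}]'

```text
time_s: 10.05
position: [0.6261, -0.0679, 0.1697]
tcp_rot: [[0.414, 0.91, -0.001], [0.91, -0.414, 0.002], [0.001, -0.002, -1.0]]
force: [0.2, -0.4, -1.4]
opening: 0.207
```

```bash
python3 plan.py 628.3 -4.5 75 62.7
```

```text
t 10.05 tip [626.  -67.8 100. ] yaw 65.55 F [ 0.2 -0.4 -1.4] op 0.207 j [-16.  39.  87.   0.  54. -82.]
offset cm [ 5.86 -2.42  2.51] rot [-0.1 -0.1  2.8]
```

Call:
arm_command --targets '[{"rot": [0,0,1.5],"offset": [3,-1.2,0],"gripper": 1},{"rot": [0,0,2.8],"offset": [5,-2,0.5],"gripper": 1},{"rot": [0,0,2.8],"offset": [5.9,-2.4,1],"gripper": 1},{"rot": [0,0,2.8],"offset": [5.9,-2.4,1.8],"gripper": 1},{"rot": [0,0,2.8],"offset": [5.9,-2.4,2.5],"gripper": 1},{"rot": [0,0,2.8],"offset": [5.9,-2.4,2.5],"gripper": 1},{"rot": [0,0,2.8],"offset": [5.9,-2.4,2.5],"gripper": 1},{"rot": [0,0,2.8],"offset": [5.9,-2.4,2.5],"gripper": 1}]'

```text
time_s: 10.85
position: [0.6295, -0.0078, 0.145]
tcp_rot: [[0.457, 0.889, 0.001], [0.889, -0.457, 0.001], [0.001, 0.0, -1.0]]
force: [-0.2, -0.2, -1.3]
opening: 0.201
```

```bash
python3 plan.py 628.3 -4.5 75 62.7 628.3 -4.5 55.5 62.7;python3 -c "
from h import *
c=cap('scene','s2.png');f=cv2.imread('pics/s2.png')[170:330,250:450];cv2.imwrite('pics/s2c.png',cv2.resize(f,None,fx=3,fy=3))"
```

```text
t 10.85 tip [629.5  -7.7  75.3] yaw 62.8 F [-0.2 -0.2 -1.3] op 0.201 j [-11.  41.  88.   0.  51. -74.]
offset cm [ 0.24 -0.25  0.03] rot [ 0.  -0.   0.1]
offset cm [ 0.23 -0.25  1.98] rot [ 0.  -0.   0.1]
```

View pics/s2c.png

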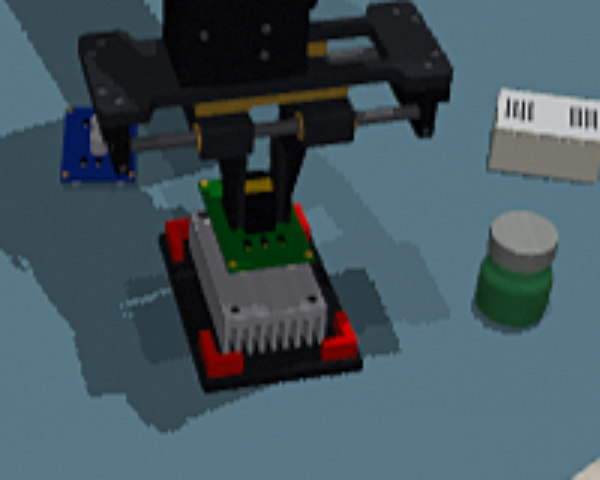

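The board hangs level, with its long side parallel to the heat sink, so I lower it.

Call:
arm_command --targets '[{"rot": [0,0,0],"offset": [0.2,-0.2,0],"gripper": 1},{"rot": [0,0,0],"offset": [0.2,-0.2,0.6],"gripper": 1},{"rot": [0,0,0],"offset": [0.2,-0.2,1.2],"gripper": 1},{"rot": [0,0,0],"offset": [0.2,-0.2,1.6],"gripper": 1},{"rot": [0,0,0],"offset": [0.2,-0.2,1.8],"gripper": 1},{"rot": [0,0,0],"offset": [0.2,-0.2,1.9],"gripper": 1},{"rot": [0,0,0],"offset": [0.2,-0.2,1.9],"gripper": 1}]'

```text
time_s: 11.6
position: [0.6283, -0.004, 0.1257]
tcp_rot: [[0.456, 0.89, -0.0], [0.89, -0.456, 0.001], [0.001, -0.001, -1.0]]
force: [-0.5, 1.2, -1.3]
opening: 0.203
```

```bash
python3 plan.py 628.3 -4.5 55.1 62.7
```

```text
t 11.6 tip [628.3  -3.9  56. ] yaw 62.88 F [-0.5  1.2 -1.3] op 0.203 j [-11.  43.  88.   0.  49. -73.]
offset cm [-0.05  0.02  0.09] rot [-0.  -0.   0.2]
```

Call:
arm_command --targets '[{"rot": [0,0,0.2],"offset": [0,0,0.05],"gripper": 1},{"rot": [0,0,0.2],"offset": [0,0,0.1],"gripper": 1},{"rot": [0,0,0.2],"offset": [0,0,0.12],"gripper": 1},{"rot": [0,0,0.2],"offset": [0,0,0.12],"gripper": 1}]'

```text
time_s: 12.0
position: [0.6284, -0.004, 0.1248]
tcp_rot: [[0.459, 0.888, 0.0], [0.888, -0.459, 0.001], [0.001, 0.0, -1.0]]
force: [0.2, 0.1, -1.4]
opening: 0.201
```

```bash
python3 plan.py 628.3 -4.5 55.1 62.7
```

```text
t 12.0 tip [628.5  -3.9  55.1] yaw 62.68 F [ 0.2  0.1 -1.4] op 0.201 j [-11.  43.  89.   0.  49. -73.]
offset cm [-0.05  0.01  0.  ] rot [ 0. -0. -0.]
```

Still carrying the weight, so a touch lower.

Call:
arm_command --targets '[{"rot": [0,0,0],"offset": [0,0,0.03],"gripper": 1},{"rot": [0,0,0],"offset": [0,0,0.06],"gripper": 1},{"rot": [0,0,0],"offset": [0,0,0.06],"gripper": 1}]'

```text
time_s: 12.3
position: [0.6284, -0.004, 0.1247]
tcp_rot: [[0.459, 0.888, 0.0], [0.888, -0.459, 0.001], [0.001, 0.0, -1.0]]
force: [-1.0, 0.3, 4.7]
opening: 0.206
```

```bash
python3 plan.py 628.3 -4.5 55.1 62.7
```

```text
t 12.3 tip [628.5  -4.   55. ] yaw 62.68 F [-1.   0.3  4.7] op 0.206 j [-11.  43.  89.   0.  49. -73.]
offset cm [-0.05  0.01 -0.01] rot [ 0. -0. -0.]
```

Call:
arm_command --targets '[{"rot": [0,0,0],"offset": [0,0,0],"gripper": 0.7},{"rot": [0,0,0],"offset": [0,0,0],"gripper": 0.6},{"rot": [0,0,0],"offset": [0,0,0],"gripper": 0.6},{"rot": [0,0,0],"offset": [0,0,-1],"gripper": 0.6},{"rot": [0,0,0],"offset": [0,0,-3],"gripper": 0.6},{"rot": [0,0,0],"offset": [0,0,-6],"gripper": 0.4},{"rot": [0,0,0],"offset": [0,0,-7],"gripper": 0.2},{"rot": [0,0,0],"offset": [0,0,-7],"gripper": 0.2}]'

```text
time_s: 13.1
position: [0.6295, -0.0042, 0.1963]
tcp_rot: [[0.459, 0.888, 0.005], [0.888, -0.459, -0.0], [0.002, 0.004, -1.0]]
force: [-0.2, -0.2, -0.0]
opening: 0.59
```

```bash
python3 plan.py 640.3 252.4 80 128.6
```

```text
t 13.1 tip [629.9  -4.2 126.6] yaw 62.68 F [-0.2 -0.2 -0. ] op 0.59 j [-11.  37.  86.   0.  56. -73.]
offset cm [ 23.28 -10.84   4.66] rot [  0.3   0.  -65.9]
```

Call:
arm_command --targets '[{"rot": [0,0,-8],"offset": [3,-1.4,0],"gripper": 0.2},{"rot": [0,0,-16],"offset": [7,-3.2,0],"gripper": 0.2},{"rot": [0,0,-24.5],"offset": [11,-5.1,0],"gripper": 0.2},{"rot": [0,0,-33],"offset": [15,-7,0.5],"gripper": 0.2},{"rot": [0,0,-41],"offset": [19,-8.8,2],"gripper": 0.2},{"rot": [0,0,-49.5],"offset": [22,-10.2,3.5],"gripper": 0.2},{"rot": [0,0,-58],"offset": [23.3,-10.8,4.7],"gripper": 0.2},{"rot": [0,0,-65.9],"offset": [23.3,-10.8,4.7],"gripper": 0.2}]'

```text
time_s: 13.9
position: [0.6367, 0.2551, 0.1432]
tcp_rot: [[-0.631, 0.776, -0.006], [0.776, 0.631, 0.0], [0.004, -0.005, -1.0]]
force: [-1.0, 0.5, -0.7]
opening: 0.801
```

```bash
python3 plan.py 640.3 252.4 50 128.6 640.3 252.4 7 128.6;python3 -c "
from h import *
c=viewer.capture('top');s=c['frame'][170:270,240:360,::-1]
cv2.imwrite('pics/t2.png',cv2.resize(s,None,fx=5,fy=5))
print(rect(c,'silver',296,216,34,.04),rect(c,'green',296,216,34,.052),rect(c,'brass',296,216,14,.076))"
```

```text
t 13.9 tip [636.3 255.2  73.5] yaw 129.11 F [-1.   0.5 -0.7] op 0.801 j [  12.   45.   79.    0.   57. -117.]
offset cm [-0.45  0.12  2.34] rot [-0.3 -0.2  0.5]
offset cm [-0.47  0.14  6.64] rot [-0.3 -0.2  0.5]
[628.1  -5.2  99.8  59.2 -27.3] [628.   -4.9  77.3  47.3 -27.2] [627.6  -5.9  17.2  12.   64.2]
```

View pics/t2.png

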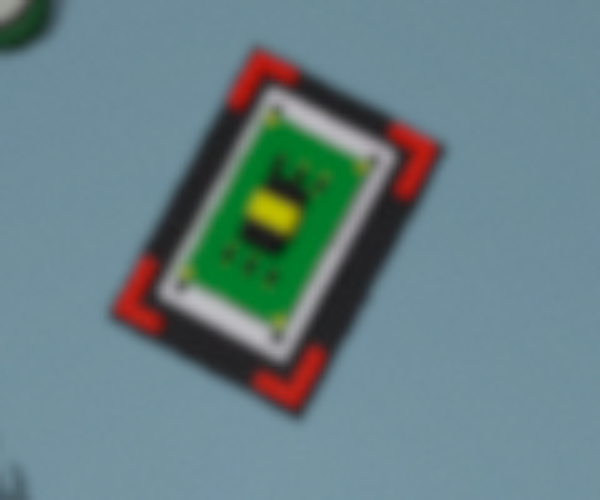

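The heat sink is in the nest and the board is on it, centred and square: board centre (628.0,-4.9) and heat sink (628.1,-5.2), both at about -27.3°. Next the cover.

Call:
arm_command --targets '[{"rot": [-0.2,0,0.5],"offset": [-0.4,0.1,0.5],"gripper": 0.2},{"rot": [-0.2,0,0.5],"offset": [-0.4,0.1,1.8],"gripper": 0.2},{"rot": [-0.2,0,0.5],"offset": [-0.4,0.1,2.4],"gripper": 0.2},{"rot": [-0.2,0,0.5],"offset": [-0.4,0.1,2.4],"gripper": 0.2}]'

```text
time_s: 14.35
position: [0.6417, 0.2492, 0.1214]
tcp_rot: [[-0.615, 0.788, -0.001], [0.788, 0.615, 0.002], [0.002, 0.001, -1.0]]
force: [0.1, -0.4, 0.4]
opening: 0.8
```

```bash
python3 plan.py 640.3 252.4 7 128.6
```

```text
t 14.35 tip [641.6 249.3  51.7] yaw 127.96 F [ 0.1 -0.4  0.4] op 0.8 j [  12.   47.   79.    0.   54. -116.]
offset cm [0.33 0.08 4.47] rot [ 0.1 -0.1 -0.6]
```

Call:
arm_command --targets '[{"rot": [0,0,-0.6],"offset": [0.3,0.1,0.5],"gripper": 0.2},{"rot": [0,0,-0.6],"offset": [0.3,0.1,1.8],"gripper": 0.2},{"rot": [0,0,-0.6],"offset": [0.3,0.1,3],"gripper": 0.2},{"rot": [0,0,-0.6],"offset": [0.3,0.1,4],"gripper": 0.2},{"rot": [0,0,-0.6],"offset": [0.3,0.1,4.4],"gripper": 0.2},{"rot": [0,0,-0.6],"offset": [0.3,0.1,4.4],"gripper": 0.2},{"rot": [0,0,-0.6],"offset": [0.3,0.1,4.4],"gripper": 0.3},{"rot": [0,0,-0.6],"offset": [0.3,0.1,4.4],"gripper": 0.38}]'

```text
time_s: 15.15
position: [0.6421, 0.2533, 0.0799]
tcp_rot: [[-0.625, 0.781, 0.004], [0.781, 0.625, 0.003], [0.0, 0.005, -1.0]]
force: [0.0, -0.7, 0.6]
opening: 0.692
```

```bash
python3 plan.py 640.3 252.4 7 128.6
```

```text
t 15.15 tip [642.4 253.5  10.2] yaw 128.67 F [ 0.  -0.7  0.6] op 0.692 j [  12.   50.   79.    0.   50. -117.]
offset cm [ 0.05 -0.2   0.32] rot [ 0.3 -0.   0.1]
```

Call:
arm_command --targets '[{"rot": [0.2,0,0],"offset": [0,-0.2,0.2],"gripper": 0.38},{"rot": [0.2,0,0],"offset": [0,-0.2,0.3],"gripper": 0.41},{"rot": [0.2,0,0],"offset": [0,-0.2,0.3],"gripper": 0.44},{"rot": [0.2,0,0],"offset": [0,-0.2,0.3],"gripper": 0.47},{"rot": [0.2,0,0],"offset": [0,-0.2,0.3],"gripper": 0.5},{"rot": [0.2,0,0],"offset": [0,-0.2,0.3],"gripper": 1},{"rot": [0.2,0,0],"offset": [0,-0.2,0.3],"gripper": 1},{"rot": [0.2,0,0],"offset": [0,-0.2,0.3],"gripper": 1}]'

```text
time_s: 15.95
position: [0.6401, 0.252, 0.0764]
tcp_rot: [[-0.625, 0.781, 0.0], [0.781, 0.625, 0.001], [0.001, 0.001, -1.0]]
force: [0.4, 1.3, 1.5]
opening: 0.528
```

```bash
python3 plan.py 628.2 -4.4 110 62.7
```

```text
t 15.95 tip [640.1 252.1   6.7] yaw 128.68 F [0.4 1.3 1.5] op 0.528 j [  12.   50.   80.    0.   50. -117.]
offset cm [-19.27 -16.95 -10.36] rot [ 0.  -0.1 66. ]
```

Call:
arm_command --targets '[{"rot": [0,0,0],"offset": [0,0,-2],"gripper": 1},{"rot": [0,0,0],"offset": [0,0,-5],"gripper": 1},{"rot": [0,0,4],"offset": [0,0,-8.5],"gripper": 1},{"rot": [0,0,10],"offset": [-1.5,-1.3,-10.4],"gripper": 1},{"rot": [0,0,18],"offset": [-4.1,-3.6,-10.4],"gripper": 1},{"rot": [0,0,26],"offset": [-6.7,-5.9,-10.4],"gripper": 1},{"rot": [0,0,34],"offset": [-9.3,-8.2,-10.4],"gripper": 1},{"rot": [0,0,42],"offset": [-12,-10.6,-10.4],"gripper": 1}]'

```text
time_s: 16.75
position: [0.632, 0.0908, 0.1802]
tcp_rot: [[0.063, 0.998, 0.0], [0.998, -0.063, 0.001], [0.001, 0.0, -1.0]]
force: [0.3, 0.5, -0.1]
opening: 0.523
```

```bash
python3 plan.py 628.2 -4.4 110 62.7
```

```text
t 16.75 tip [632.   90.9 110.5] yaw 86.38 F [ 0.3  0.5 -0.1] op 0.523 j [ -2.  39.  85.   0.  56. -88.]
offset cm [-9.53  0.22  0.04] rot [-0.  -0.  23.7]
```

Call:
arm_command --targets '[{"rot": [0,0,7],"offset": [-3,0,0],"gripper": 1},{"rot": [0,0,14],"offset": [-6,0.1,0],"gripper": 1},{"rot": [0,0,21],"offset": [-8.5,0.2,0],"gripper": 1},{"rot": [0,0,23.7],"offset": [-9.5,0.2,0],"gripper": 1},{"rot": [0,0,23.7],"offset": [-9.5,0.2,0],"gripper": 1},{"rot": [0,0,23.7],"offset": [-9.5,0.2,0.5],"gripper": 1},{"rot": [0,0,23.7],"offset": [-9.5,0.2,0.5],"gripper": 1},{"rot": [0,0,23.7],"offset": [-9.5,0.2,0.5],"gripper": 1}]'

```text
time_s: 17.55
position: [0.6286, -0.0019, 0.1747]
tcp_rot: [[0.453, 0.892, -0.001], [0.892, -0.453, 0.001], [0.001, -0.001, -1.0]]
force: [-1.1, -0.1, -0.5]
opening: 0.525
```

```bash
python3 plan.py 628.2 -4.4 90 62.7; python3 -c "
from h import *
c=cap('scene','s3.png');f=cv2.imread('pics/s3.png')[170:330,250:450];cv2.imwrite('pics/s3c.png',cv2.resize(f,None,fx=3,fy=3))"
```

```text
t 17.55 tip [628.5  -1.8 105. ] yaw 63.08 F [-1.1 -0.1 -0.5] op 0.525 j [-10.  39.  87.   0.  54. -73.]
offset cm [-0.24  0.08  1.5 ] rot [-0.1 -0.   0.4]
```

View pics/s3c.png

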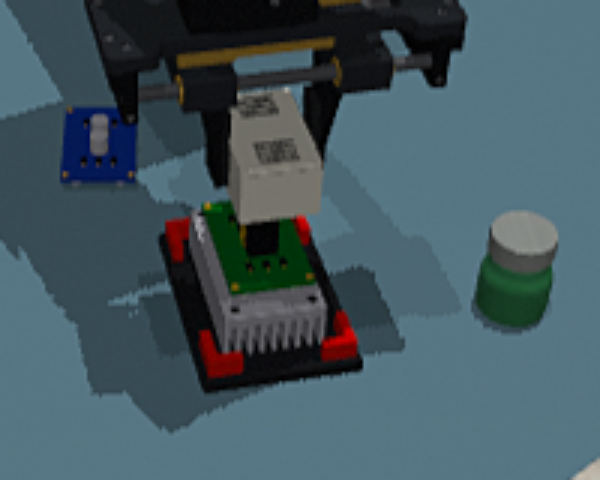

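The cover hangs upright over the board, its long side parallel, above the transformer. Lowering.

Call:
arm_command --targets '[{"rot": [0,0,0.3],"offset": [-0.2,0.1,0],"gripper": 1},{"rot": [0,0,0.3],"offset": [-0.2,0.1,0.5],"gripper": 1},{"rot": [0,0,0.3],"offset": [-0.2,0.1,1],"gripper": 1},{"rot": [0,0,0.3],"offset": [-0.2,0.1,1.5],"gripper": 1},{"rot": [0,0,0.3],"offset": [-0.2,0.1,1.5],"gripper": 1},{"rot": [0,0,0.3],"offset": [-0.2,0.1,1.5],"gripper": 1}]'

```text
time_s: 18.2
position: [0.6287, -0.0052, 0.1597]
tcp_rot: [[0.459, 0.888, -0.001], [0.888, -0.459, 0.001], [0.001, -0.001, -1.0]]
force: [0.4, -0.2, -1.9]
opening: 0.522
```

```bash
python3 plan.py 628.2 -4.4 59.5 62.7
```

```text
t 18.2 tip [628.6  -5.1  90. ] yaw 62.68 F [ 0.4 -0.2 -1.9] op 0.522 j [-11.  40.  88.   0.  52. -73.]
offset cm [ 0.05 -0.08  3.05] rot [-0.1 -0.  -0. ]
```

Call:
arm_command --targets '[{"rot": [0,0,0],"offset": [0.05,-0.05,0.5],"gripper": 1},{"rot": [0,0,0],"offset": [0.05,-0.05,1.2],"gripper": 1},{"rot": [0,0,0],"offset": [0.05,-0.05,1.9],"gripper": 1},{"rot": [0,0,0],"offset": [0.05,-0.05,2.5],"gripper": 1},{"rot": [0,0,0],"offset": [0.05,-0.05,2.8],"gripper": 1},{"rot": [0,0,0],"offset": [0.05,-0.05,3],"gripper": 1},{"rot": [0,0,0],"offset": [0.05,-0.05,3],"gripper": 1},{"rot": [0,0,0],"offset": [0.05,-0.05,3],"gripper": 1}]'

```text
time_s: 19.0
position: [0.6288, -0.0046, 0.1302]
tcp_rot: [[0.459, 0.888, 0.0], [0.888, -0.459, 0.001], [0.001, 0.0, -1.0]]
force: [-0.5, -0.1, -1.1]
opening: 0.527
```

```bash
python3 plan.py 628.2 -4.4 58.7 62.7
```

```text
t 19.0 tip [628.8  -4.5  60.5] yaw 62.68 F [-0.5 -0.1 -1.1] op 0.527 j [-11.  42.  88.   0.  49. -73.]
offset cm [-0.01 -0.06  0.18] rot [ 0.  -0.1 -0. ]
```

Call:
arm_command --targets '[{"rot": [0,0,0],"offset": [0,-0.05,0.07],"gripper": 1},{"rot": [0,0,0],"offset": [0,-0.05,0.13],"gripper": 1},{"rot": [0,0,0],"offset": [0,-0.05,0.18],"gripper": 1},{"rot": [0,0,0],"offset": [0,-0.05,0.21],"gripper": 1},{"rot": [0,0,0],"offset": [0,-0.05,0.21],"gripper": 1}]'

```text
time_s: 19.5
position: [0.6282, -0.0043, 0.1283]
tcp_rot: [[0.459, 0.888, 0.0], [0.888, -0.459, 0.001], [0.001, -0.0, -1.0]]
force: [-0.3, 0.6, 2.2]
opening: 0.526
```

```bash
python3 plan.py 628.2 -4.4 58.7 62.7
```

```text
t 19.5 tip [628.2  -4.2  58.6] yaw 62.68 F [-0.3  0.6  2.2] op 0.526 j [-11.  43.  88.   0.  49. -73.]
offset cm [-0.01  0.   -0.01] rot [-0. -0. -0.]
```

Contact at the expected height. Releasing.

Call:
arm_command --targets '[{"rot": [0,0,0],"offset": [0,0,0],"gripper": 0.4},{"rot": [0,0,0],"offset": [0,0,0],"gripper": 0.3},{"rot": [0,0,0],"offset": [0,0,0],"gripper": 0.3},{"rot": [0,0,0],"offset": [0,0,-1],"gripper": 0.3},{"rot": [0,0,0],"offset": [0,0,-3.5],"gripper": 0.3},{"rot": [0,0,0],"offset": [0,0,-6.5],"gripper": 0.4},{"rot": [0,0,0],"offset": [0,0,-7.5],"gripper": 0.5},{"rot": [0,0,0],"offset": [0,0,-7.5],"gripper": 0.5}]'

```text
time_s: 20.3
position: [0.6293, -0.0045, 0.2052]
tcp_rot: [[0.459, 0.888, 0.005], [0.888, -0.459, -0.0], [0.002, 0.004, -1.0]]
force: [-0.2, -0.2, -0.5]
opening: 0.532
```

```bash
python3 plan.py 432.5 -245.3 120 62.7
```

```text
t 20.3 tip [629.6  -4.5 135.5] yaw 62.68 F [-0.2 -0.2 -0.5] op 0.532 j [-11.  36.  86.   0.  57. -73.]
offset cm [-30.43  -6.44   1.46] rot [ 0.3 -0.1 -0. ]
```

Call:
arm_command --targets '[{"rot": [0,0,0],"offset": [-3,-0.6,0],"gripper": 0.5},{"rot": [0,0,0],"offset": [-7.5,-1.6,0],"gripper": 0.5},{"rot": [0,0,0],"offset": [-12,-2.5,0],"gripper": 0.5},{"rot": [0,0,0],"offset": [-16.5,-3.5,0],"gripper": 0.5},{"rot": [0,0,0],"offset": [-21,-4.4,0.5],"gripper": 0.5},{"rot": [0,0,0],"offset": [-25.5,-5.4,1],"gripper": 0.5},{"rot": [0,0,0],"offset": [-29,-6.1,1.4],"gripper": 0.5},{"rot": [0,0,0],"offset": [-30.4,-6.4,1.4],"gripper": 0.5}]'

```text
time_s: 21.1
position: [0.4292, -0.2465, 0.1873]
tcp_rot: [[0.462, 0.887, -0.003], [0.887, -0.462, 0.003], [0.001, -0.004, -1.0]]
force: [0.2, -0.1, -0.0]
opening: 0.495
```

```bash
python3 plan.py 432.5 -245.3 70 62.7; python3 -c "
from h import *
c=viewer.capture('top');s=c['frame'][170:270,240:360,::-1]
b=cap('scene','s4.png');q=b['frame'][180:320,270:410,::-1]
cv2.imwrite('pics/t3.png',np.hstack([cv2.resize(s,(480,400)),cv2.resize(q,(320,400))[:, :320]]))
print(rect(c,'silver',296,216,34,.088))"
```

```text
t 21.1 tip [ 429.  -246.3  117.6] yaw 62.47 F [ 0.2 -0.1 -0. ] op 0.495 j [ -43.   30.  106.    0.   44. -105.]
offset cm [0.25 0.25 4.75] rot [-0.2 -0.1 -0.2]
[621.8  -7.1  95.5  56.7 -27. ]
```

View pics/t3.png

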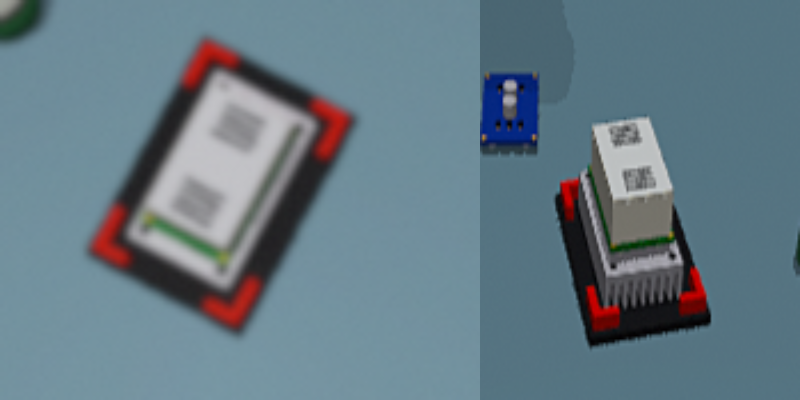

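The cover stands square on the board, closed top up. The "silver" fit merged it with the heat sink, so that number is void. Now the small brass weight.

Call:
arm_command --targets '[{"rot": [0,0,0],"offset": [0.2,0.2,1],"gripper": 0.5},{"rot": [0,0,0],"offset": [0.2,0.2,3],"gripper": 0.5},{"rot": [0,0,0],"offset": [0.2,0.2,4.5],"gripper": 0.5},{"rot": [0,0,0],"offset": [0.2,0.2,4.7],"gripper": 0.5},{"rot": [0,0,0],"offset": [0.2,0.2,4.7],"gripper": 0.5}]'

```text
time_s: 21.7
position: [0.4351, -0.2428, 0.1411]
tcp_rot: [[0.457, 0.889, -0.001], [0.889, -0.457, 0.002], [0.001, -0.002, -1.0]]
force: [-0.5, 0.1, 0.4]
opening: 0.491
```

```bash
python3 plan.py 432.5 -245.3 33 62.7;python3 -c "
from h import *
b=cap('scene','s5.png');q=b['frame'][170:330,70:270,::-1]
cv2.imwrite('pics/s5c.png',cv2.resize(q,None,fx=3,fy=3))"
```

```text
t 21.7 tip [ 435.  -242.6   71.4] yaw 62.8 F [-0.5  0.1  0.4] op 0.491 j [ -42.   35.  107.    0.   38. -105.]
offset cm [-0.35 -0.11  3.84] rot [-0.1 -0.1  0.1]
```

View pics/s5c.png

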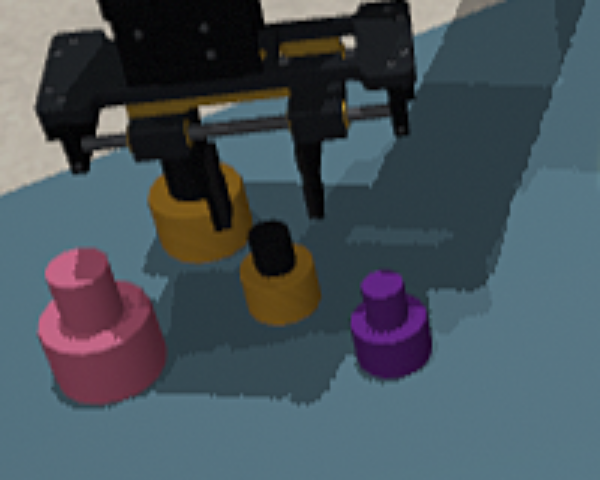

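The jaws straddle the small brass knob (crop (270,245)). Large brass (195,215), pink and purple are all clear of the fingers. Descending.

Call:
arm_command --targets '[{"rot": [0,0,0],"offset": [-0.35,-0.1,0],"gripper": 0.5},{"rot": [0,0,0],"offset": [-0.35,-0.1,1],"gripper": 0.5},{"rot": [0,0,0],"offset": [-0.35,-0.1,2],"gripper": 0.5},{"rot": [0,0,0],"offset": [-0.35,-0.1,3],"gripper": 0.5},{"rot": [0,0,0],"offset": [-0.35,-0.1,3.6],"gripper": 0.5},{"rot": [0,0,0],"offset": [-0.35,-0.1,3.7],"gripper": 0.5},{"rot": [0,0,0],"offset": [-0.35,-0.1,3.7],"gripper": 0.5},{"rot": [0,0,0],"offset": [-0.35,-0.1,3.7],"gripper": 0.5}]'

```text
time_s: 22.55
position: [0.4321, -0.2469, 0.1048]
tcp_rot: [[0.459, 0.888, 0.0], [0.888, -0.459, 0.001], [0.001, 0.0, -1.0]]
force: [-0.1, 0.2, 0.6]
opening: 0.497
```

```bash
python3 plan.py 432.5 -245.3 33 62.7
```

```text
t 22.55 tip [ 432.1 -246.8   35.1] yaw 62.68 F [-0.1  0.2  0.6] op 0.497 j [ -43.   39.  108.    0.   33. -105.]
offset cm [ 0.16 -0.04  0.21] rot [ 0. -0. -0.]
```

Call:
arm_command --targets '[{"rot": [0,0,0],"offset": [0.15,0,0.2],"gripper": 0.55},{"rot": [0,0,0],"offset": [0.15,0,0.2],"gripper": 0.62},{"rot": [0,0,0],"offset": [0.15,0,0.2],"gripper": 0.67},{"rot": [0,0,0],"offset": [0.15,0,0.2],"gripper": 0.71},{"rot": [0,0,0],"offset": [0.15,0,0.2],"gripper": 0.75},{"rot": [0,0,0],"offset": [0.15,0,0.2],"gripper": 1},{"rot": [0,0,0],"offset": [0.15,0,0.2],"gripper": 1},{"rot": [0,0,0],"offset": [0.15,0,0.2],"gripper": 1}]'

```text
time_s: 23.35
position: [0.4327, -0.2459, 0.103]
tcp_rot: [[0.459, 0.889, 0.0], [0.889, -0.459, -0.0], [0.0, 0.0, -1.0]]
force: [-2.6, -4.0, 3.1]
opening: 0.268
```

```bash
python3 plan.py 432.5 -245.3 150 62.7 628.2 -4.2 150 62.7
```

```text
t 23.35 tip [ 432.7 -245.9   33.3] yaw 62.69 F [-2.6 -4.   3.1] op 0.268 j [ -43.   39.  108.    0.   32. -105.]
offset cm [  0.05  -0.04 -11.67] rot [ 0. -0. -0.]
offset cm [ 30.45   6.28 -11.66] rot [ 0. -0. -0.]
```

Call:
arm_command --targets '[{"rot": [0,0,0],"offset": [0,0,-2],"gripper": 1},{"rot": [0,0,0],"offset": [0,0,-5],"gripper": 1},{"rot": [0,0,0],"offset": [0,0,-9],"gripper": 1},{"rot": [0,0,0],"offset": [1,0.2,-12],"gripper": 1},{"rot": [0,0,0],"offset": [4,0.8,-13],"gripper": 1},{"rot": [0,0,0],"offset": [8,1.6,-13],"gripper": 1},{"rot": [0,0,0],"offset": [12,2.5,-13],"gripper": 1},{"rot": [0,0,0],"offset": [16,3.3,-13],"gripper": 1}]'

```text
time_s: 24.15
position: [0.5354, -0.1164, 0.232]
tcp_rot: [[0.46, 0.888, -0.002], [0.888, -0.46, 0.003], [0.002, -0.003, -1.0]]
force: [0.6, -0.5, -4.2]
opening: 0.27
```

```bash
python3 plan.py 628.2 -4.2 150 62.7
```

```text
t 24.15 tip [ 535.3 -116.2  162.3] yaw 62.63 F [ 0.6 -0.5 -4.2] op 0.27 j [-24.  29.  97.   0.  55. -87.]
offset cm [14.23  3.08  1.25] rot [-0.2 -0.1 -0.1]
```

Call:
arm_command --targets '[{"rot": [0,0,0],"offset": [3.5,0.8,0],"gripper": 1},{"rot": [0,0,0],"offset": [7,1.5,0],"gripper": 1},{"rot": [0,0,0],"offset": [10.5,2.3,0.3],"gripper": 1},{"rot": [0,0,0],"offset": [13,2.8,0.6],"gripper": 1},{"rot": [0,0,0],"offset": [14,3,1],"gripper": 1},{"rot": [0,0,0],"offset": [14,3,1.3],"gripper": 1},{"rot": [0,0,0],"offset": [14,3,1.3],"gripper": 1},{"rot": [0,0,0],"offset": [14,3,1.3],"gripper": 1}]'

```text
time_s: 24.95
position: [0.6251, -0.0089, 0.2194]
tcp_rot: [[0.46, 0.888, -0.002], [0.888, -0.46, 0.001], [-0.0, -0.002, -1.0]]
force: [-0.6, 0.4, -3.9]
opening: 0.268
```

```bash
python3 plan.py 628.2 -4.2 124 62.7; python3 -c "
from h import *
b=cap('scene','s6.png');q=b['frame'][150:310,250:450,::-1]
cv2.imwrite('pics/s6c.png',cv2.resize(q,None,fx=3,fy=3))"
```

```text
t 24.95 tip [625.   -8.9 149.7] yaw 62.6 F [-0.6  0.4 -3.9] op 0.268 j [-11.  35.  86.   0.  59. -74.]
offset cm [0.56 0.06 2.57] rot [-0.1  0.  -0.1]
```

View pics/s6c.png

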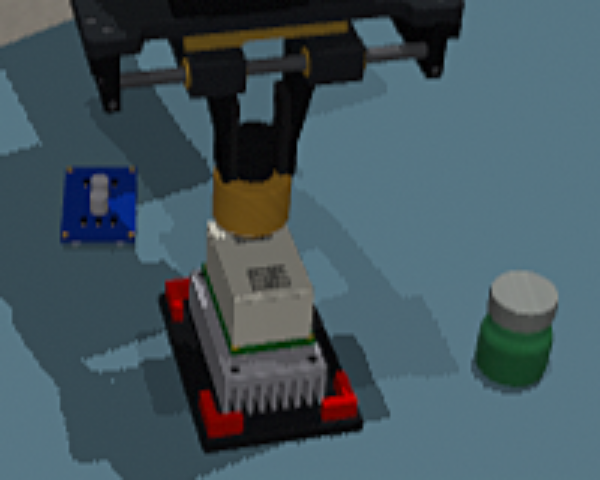

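The weight hangs upright over the cover. I'll check its offset in the grip from the brass silhouette while correcting position.

Call:
arm_command --targets '[{"rot": [0,0,0],"offset": [0.3,0,0],"gripper": 1},{"rot": [0,0,0],"offset": [0.55,0.05,0.5],"gripper": 1},{"rot": [0,0,0],"offset": [0.55,0.05,1.2],"gripper": 1},{"rot": [0,0,0],"offset": [0.55,0.05,1.7],"gripper": 1},{"rot": [0,0,0],"offset": [0.55,0.05,2],"gripper": 1},{"rot": [0,0,0],"offset": [0.55,0.05,2],"gripper": 1},{"rot": [0,0,0],"offset": [0.55,0.05,2],"gripper": 1}]'

```text
time_s: 25.7
position: [0.6293, -0.0032, 0.1998]
tcp_rot: [[0.459, 0.888, -0.0], [0.888, -0.459, 0.001], [0.001, -0.0, -1.0]]
force: [0.4, -0.2, -4.0]
opening: 0.265
```

```bash
python3 plan.py 628.2 -4.2 122 62.7; python3 -c "
from h import *
s=bot.read_state();t=s['position']-[0,0,.0697];zb=t[2]-.0333
c=viewer.capture('scene')
u,v=proj(c,[t[0],t[1],zb+.015]);p=mask(c,'brass',int(u),int(v),22)
lo,hi=p.min(0),p.max(0)
P=np.array([proj(c,[t[0]+.022*np.cos(a),t[1]+.022*np.sin(a),zb+z]) for a in np.linspace(0,6.28,90) for z in(0,.03)])
print('brass box',lo,hi,'predicted',P.min(0),P.max(0))
"
```

```text
t 25.7 tip [629.3  -3.2 130.1] yaw 62.68 F [ 0.4 -0.2 -4. ] op 0.265 j [-10.  37.  86.   0.  57. -73.]
offset cm [-0.14 -0.06  0.81] rot [-0. -0. -0.]
brass box [326.41666667 219.08333333] [326.91666667 220.08333333] predicted [323.80545223 209.10427087] [350.45450657 238.95268636]
```

```bash
sed -i 's/(S>120)&(V>110)/(S>90)\&(V>45)/' h.py; python3 -c "
from h import *
s=bot.read_state();t=s['position']-[0,0,.0697];zb=t[2]-.0333
c=viewer.capture('scene')
u,v=proj(c,[t[0],t[1],zb+.015]);p=mask(c,'brass',int(u),int(v),22)
print('brass box',p.min(0),p.max(0))
P=np.array([proj(c,[t[0]+.022*np.cos(a),t[1]+.022*np.sin(a),zb+z]) for a in np.linspace(0,6.28,90) for z in(0,.03)])
print('predicted',P.min(0),P.max(0))
"
```

```text
brass box [324.41666667 214.08333333] [350.41666667 237.75      ]
predicted [323.84894186 209.02358744] [350.50746502 238.88003636]
```

The silhouette agrees to about 0.3 px across and 1 px at the bottom, so the weight is centred in the grip. Lowering.

Call:
arm_command --targets '[{"rot": [0,0,0],"offset": [-0.1,-0.05,0.2],"gripper": 1},{"rot": [0,0,0],"offset": [-0.1,-0.05,0.4],"gripper": 1},{"rot": [0,0,0],"offset": [-0.1,-0.05,0.6],"gripper": 1},{"rot": [0,0,0],"offset": [-0.1,-0.05,0.75],"gripper": 1},{"rot": [0,0,0],"offset": [-0.1,-0.05,0.8],"gripper": 1},{"rot": [0,0,0],"offset": [-0.1,-0.05,0.8],"gripper": 1}]'

```text
time_s: 26.4
position: [0.6284, -0.0039, 0.1918]
tcp_rot: [[0.459, 0.888, -0.0], [0.888, -0.459, 0.001], [0.001, -0.0, -1.0]]
force: [0.3, -0.4, -4.4]
opening: 0.266
```

```bash
python3 plan.py 628.2 -4.2 121.3 62.7
```

```text
t 26.4 tip [628.3  -3.9 122.1] yaw 62.67 F [ 0.3 -0.4 -4.4] op 0.266 j [-11.  37.  87.   0.  56. -73.]
offset cm [-0.03 -0.    0.08] rot [-0. -0. -0.]
```

Call:
arm_command --targets '[{"rot": [0,0,0],"offset": [0,0,0.04],"gripper": 1},{"rot": [0,0,0],"offset": [0,0,0.08],"gripper": 1},{"rot": [0,0,0],"offset": [0,0,0.1],"gripper": 1},{"rot": [0,0,0],"offset": [0,0,0.1],"gripper": 1}]'

```text
time_s: 26.8
position: [0.6284, -0.0039, 0.1911]
tcp_rot: [[0.459, 0.888, 0.0], [0.888, -0.459, 0.001], [0.001, -0.0, -1.0]]
force: [0.3, 0.4, -4.4]
opening: 0.267
```

```bash
python3 plan.py 628.2 -4.2 121.3 62.7
```

```text
t 26.8 tip [628.4  -3.8 121.4] yaw 62.68 F [ 0.3  0.4 -4.4] op 0.267 j [-11.  37.  87.   0.  56. -73.]
offset cm [-0.04 -0.01  0.01] rot [-0. -0. -0.]
```

Call:
arm_command --targets '[{"rot": [0,0,0],"offset": [0,0,0.03],"gripper": 1},{"rot": [0,0,0],"offset": [0,0,0.06],"gripper": 1},{"rot": [0,0,0],"offset": [0,0,0.06],"gripper": 1}]'

```text
time_s: 27.1
position: [0.6285, -0.0039, 0.191]
tcp_rot: [[0.459, 0.888, 0.001], [0.888, -0.459, 0.001], [0.001, 0.0, -1.0]]
force: [-1.3, -0.0, 0.6]
opening: 0.27
```

```bash
python3 plan.py 628.2 -4.2 121.3 62.7
```

```text
t 27.1 tip [628.5  -3.8 121.3] yaw 62.68 F [-1.3 -0.   0.6] op 0.27 j [-11.  38.  87.   0.  56. -73.]
offset cm [-0.04 -0.01 -0.  ] rot [ 0.  -0.1 -0. ]
```

Seated. I'll release and rise clear.

Call:
arm_command --targets '[{"rot": [0,0,0],"offset": [0,0,0],"gripper": 0.65},{"rot": [0,0,0],"offset": [0,0,0],"gripper": 0.55},{"rot": [0,0,0],"offset": [0,0,0],"gripper": 0.5},{"rot": [0,0,0],"offset": [0,0,-1],"gripper": 0.5},{"rot": [0,0,0],"offset": [0,0,-3],"gripper": 0.5},{"rot": [0,0,0],"offset": [0,0,-6],"gripper": 0.5},{"rot": [0,0,0],"offset": [0,0,-9],"gripper": 0.5},{"rot": [0,0,0],"offset": [0,0,-10],"gripper": 0.5}]'

```text
time_s: 27.9
position: [0.6301, -0.0043, 0.2947]
tcp_rot: [[0.459, 0.888, 0.008], [0.888, -0.459, -0.001], [0.003, 0.007, -1.0]]
force: [0.8, -0.6, -0.5]
opening: 0.502
```

Call:
arm_command --targets '[{"rot": [0,0,0],"offset": [-3,-3,0],"gripper": 0.5},{"rot": [0,0,0],"offset": [-7,-7,0],"gripper": 0.5},{"rot": [0,0,0],"offset": [-10,-10,0],"gripper": 0.5},{"rot": [0,0,0],"offset": [-13,-13,0],"gripper": 0.5},{"rot": [0,0,0],"offset": [-15,-15,0],"gripper": 0.5},{"rot": [0,0,0],"offset": [-15,-15,0],"gripper": 0.5},{"rot": [0,0,0],"offset": [-15,-15,0],"gripper": 0.5}]'

```text
time_s: 28.6
position: [0.4265, -0.0687, 0.2906]
tcp_rot: [[0.46, 0.888, 0.002], [0.888, -0.46, 0.001], [0.001, 0.001, -1.0]]
force: [-0.1, -0.4, 0.3]
opening: 0.503
```

```bash
python3 -c "
from h import *
c=cap('top','t9.png');s=c['frame'][170:270,240:360,::-1]
b=cap('scene','s9.png');q=b['frame'][180:320,270:410,::-1]
cv2.imwrite('pics/f.png',np.hstack([cv2.resize(s,(480,400)),cv2.resize(q,(320,400))]))
print('disc',rect(c,'brass',290,213,20,.118),'knob',rect(c,'black',290,212,9,.144))
print(bot.read_state()['force'])"
```

```text
disc [628.2  -4.5  47.7  42.4  28. ] knob [625.9  -5.4  22.5  19.5  28.6]
[ 0.37882607 -0.4959229   0.29183652]
```

View pics/f.png

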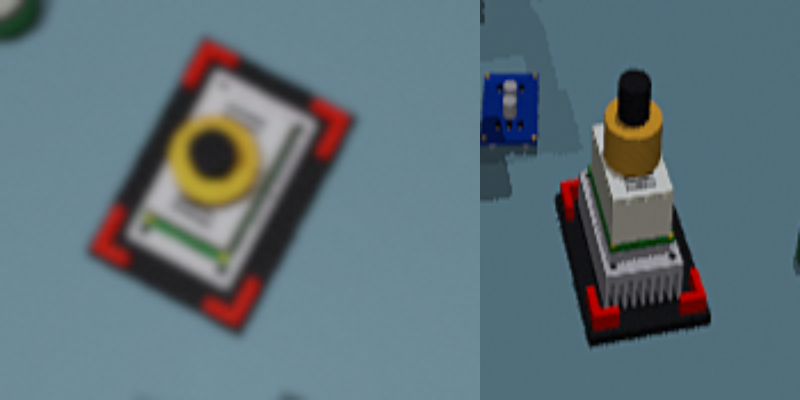

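The stack stands upright, square and centred, and the arm is clear. Handing in.

```bash
python3 -c "
from rig import ticket
print(ticket.hand_in())"
```

```text
the job is handed in; nothing more can be done
None
```

The power module is built in the nest in the order asked: heat sink, green board, white cover, then the small brass weight. I handed it in after about 29 s of robot time. Each part was lowered until the wrist force showed it was resting, then let go before the next. The arm ended clear of everything, and I never reached for the blue board, the jar, the screwdriver or the other weights.

- **Position:** My last checks with the top camera put the heat sink at (628.1, -5.2) mm, the board at (628.0, -4.9) and the weight's disc at (628.2, -4.5). The nest centre is about (628.5, -4). Heat sink and board lie at -27.3°, the nest's own angle.
- **Cover:** I have no separate camera figure for it, because the colour fit merged it with the heat sink. It was released at about (628.2, -4.2), and both views show it square on the board.
- **Disagreement:** The final knob measurement came out about 2 mm off the disc's, at (625.9, -5.4). I put this down to the small, slanted view of the knob and its shaded side. The weight looks upright in both views.

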